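# Hang the vial carrier on the swinging drop hook

### The arm

A 6-joint arm with a two-finger parallel gripper is mounted at the origin on the work surface. World frame = base frame: x ahead of the robot, y to its left, z up, the work surface at z = 0. Lengths are in mm, angles in rad, forces in N, time in s.
With the tool pointing down it reaches from about 275 to 875 mm from the base axis. Payload 12.5 kg.
Tool frame: the origin (TCP) lies at the very end of the fingers, on their centre line; the grasp point (between the pads) lies 19 mm behind it; z points along the fingers, y is the line along which they close (so a half turn about z gives the same grasp; the last joint's range is limited). The gripper opens to 85 mm and grips with 20 to 120 N. Pads are 22 mm wide; open, the fingers measure 114 mm over their backs; the gripper's body (76 mm by 85 mm) begins 54 mm behind the grasp point. The pads swing forward as they close: fully open they stand 13 mm farther back than shut.
Start: joints at [-1.405, 0.351, 1.652, -0, 1.139, -0.085], TCP at [136.519, -532.773, 209.39] pointing down, gripper open.
Joint ranges: [-2.75, 2.75], [-0.79, 2.1], [0.01, 2.65], [-1.57, 4.71], [0.07, 3.14], [-2.87, 2.87]. Speed limits (rad/s): [2.22, 2.22, 2.79, 3.14, 3.14, 3.14].

### API

Orientations are given as a unit quaternion [w, x, y, z].
In Python, from workcell import get_obs, snapshot, camera_model, finish_job gives the robot as it stands.
- The arm moves only by the shell command python3 -m inch 'ROWS' [FORCE]. ROWS is JSON, a list of rows, each a list of 3 entries, a list of its own where there are three numbers: the closure, from 0 (fully open) to 1 (shut), then the shift along the tool's x, y, z in mm, then the turn, a rotation vector about the tool's x, y, z in degrees. In form: [[gripper, [tx, ty, tz], [wx, wy, wz]], ...]. A call has 1 to 20 rows; each row shifts and turns the commanded pose from where the row before left it, along the tool's axes as they then stand; what a row does not reach is not made up. A row lasts 1/8 s, in which the tool goes at most 62.5 mm and 10.7 degrees, less where a joint would pass 70% of its speed; a pose out of reach is approached as far as the arm can. A call is refused whole if a number of a shift passes 62.5 or a number of a turn 10.7, either way. A call with a gripper value outside its range is refused whole. The fingers move at their own pace and stop on an object; FORCE is the grip in N (left out, the last holds). Time passes only in rows, so rows that do not move let the fingers close. It gives the time, the measured TCP pose, the force, the opening and the grip force at its end, in the units of the state.
- get_obs(): the state, without advancing time (a new reading comes with each control period).
- snapshot(name): name is "side" or "top"; returns the picture (420x560x3 uint8, red, green, blue); there is no depth.
- camera_model(name): a dict with "fov_y" (degrees; the focal length in pixels is half the picture's height over the tangent of half this angle, whatever the lens; pixels are square), "cx", "cy" (the principal point, pixels), "xyz" and "attitude" of the camera in the world. Camera axes: x right, y up, looking along -z (the intrinsics and any distortion apply to the point x, -y, -z); pixel columns grow to the right and rows downward; lengths in mm; the calibration is good to about 2 mm. A picture is of the moment at which its call begins. camera_model takes no time and is no camera call.
- finish_job(): hands the job in; it is judged then, once.
The state is a dict: "t": time; "joints": joint angles; "dq": joint speeds; "tau": joint torques, N m; "tcp_pos": TCP position; "tcp_rot": TCP orientation; "wrist_force": force on the tool from outside, world axes, zero at the start; "wrist_torque": the same for the moment, N m; "gripper_width": finger opening in mm; "grasp_force": force on a finger pad.
Only numpy, scipy, OpenCV 4.12 (cv2) and the standard library are available. Lean on these libraries where they do the work, as an engineer would, in place of code of your own. Each camera call takes 0.05 s, during which the arm holds its last target. There are 200 camera calls.

### The job

Pick up the steel vial carrier by one of its blue end grips and lay the top bar of its bail gently against the straight shank of the swinging orange drop hook, above the hook's tip, staying in light contact until the hook has clearly stopped swinging. Then lower the bar into the hook, prove the hang with one gentle downward tug of about 6 N held for a second, ease off and let go, so that the carrier hangs upright and still over the drip tray. Be gentle: never strike or load the hook hard, and leave everything else where it stands.

Things in the scene. Friction and masses are not known exactly. Their poses are not given: they have to be found in the camera images.
- carrier: Stainless vial carrier, 0.22 to 0.34 kg, on the table: open tray 124 (x) x 84 (y) x 30 mm with four amber vials (45 mm high, 13 mm or more off its centre line), a blue grip at each end, a wire bail across the middle. Origin: centre of the underside, z up. Same either way round. Starts with x within 0.5 rad of the world's x.
- grip_a (a point): Grip point of the blue end grip at the carrier's -x end: 95 mm from the carrier's middle, 25 mm above its underside. The grip is an upright plate 54 mm long (x, 60 to 114 mm from the carrier's middle), 12 mm thick (y), from 6 to 44 mm above the underside. Pinch it across its thickness, firmly (80 N or more): the load sits 95 mm off. Axes as the carrier's.
- grip_b (a point): The same at the carrier's +x end. When hanging, the grip in hand must be on the side from which the hook is open (the stand's -x); a gripper leaning back some 15 degrees to that side keeps a bulky wrist clear of the hanger barrel above.
- bail (a point): Middle of the bail's top bar, 140 mm above the middle of the carrier's underside. The bar is a 7 mm round wire along the carrier's y; its two upright legs (7 mm) stand at y = -42 and +42 mm, so the window under the bar is 77 mm wide, and 106 mm high down to the tray's rim. Axes as the carrier's.
- stand: Steel support stand with green fittings and a white drip tray (240 x 200 mm, rim 35 mm high), fixed. Origin on the table straight below the hook's pivot; x points away from the hook's open side, within 0.2 rad of the world's x. Post: 16 mm thick, 455 mm high, at x 165, y 120 mm. A 12 mm rod from it, 405 mm up, carries the green hanger barrel (18 mm thick, 375 to 420 mm up).
- pivot (a point): The hook's pivot at rest: 340 mm above the stand's origin; axes as the stand's. The hook swings about the stand's y through this point. The hanger is sprung: above the first 0 to 1 N it gives straight down 1 mm for each 5 N put on the hook, up to 6 mm.
- hook: Pendant hook, 0.35 kg. Origin at the pivot, z up, axes near the stand's at rest. A dark crank leads to a dark sleeve (14 mm thick, centre line x 15, z -40 to -62 mm) in which the orange lower part is clamped: 8 mm bar, straight shank at x 15 mm, bowl, upturned tip at x -15 mm. Mouth 22 mm clear, facing up, on the shank's -x side. It starts swinging between up to +0.22 and -0.36 rad, almost undamped.
- hook_seat (a point): The seat of a hung 7 mm bar's centre if the orange part were clamped at its shortest: (0,0,-121.5) mm in the hook's frame; then the tip's rounded top is at z -94, the shank straight to z -114, the bowl's underside at z -133. The part may be clamped up to 20 mm lower (all of these then lower by as much); this drop is not measured: feel for the seat.
- swing (a joint): Swing angle of the hook in rad: 0 as drawn, with the seat straight below the pivot (empty and at rest it hangs near -0.07); positive when its lower end moves to the stand's +x, away from the robot. Period about 0.6 s; it goes on until something steadies it.
- amber_jar: Small amber jar, 38 mm wide, 60 mm high, loose bystander; origin under its centre.
- dish: White ceramic dish, 72 mm wide, 20 mm high, loose bystander; origin under its centre.
- reagent: Amber reagent bottle, 66 mm wide, 150 mm high, loose bystander; origin under its centre.
- beaker: Clear beaker, 68 mm wide, 85 mm high, loose bystander; origin under its centre.
- spatula: Green-handled spatula, 170 mm long, lying; loose bystander.
- sample_pot: White pot with red cap, 48 mm wide, 50 mm high, loose bystander; origin under its centre.

How it is judged (in metres and radians):
On the way, in this order (a step that is already met when the one before it is completed fails the run):
1. The bail's bar lies against the shank above the seat with light contact, and the hook has stopped swinging (slower than 0.2 rad/s) for half a second (contact force between hook and carrier above 0.1 N and velocity of joint swing between -0.2 and 0.2 rad/s and z of bail in the frame of hook above -0.108 m and x of bail in the frame of hook between -0.005 and 0.013 m and y of bail in the frame of hook between -0.035 and 0.035 m), for 0.5 s.
2. The bar sits in the hook's bowl and the hook bears 4.5 to 12 N (the carrier's weight and the tug together) for 0.7 s (contact force between hook and carrier between 4.5 and 12 N and z of bail in the frame of hook below -0.114 m and x of bail in the frame of hook between -0.007 and 0.007 m), for 0.7 s.
At the end, for the whole second after the job is handed in: The carrier hangs from the hook alone: bar in the bowl (below the tip, within 8 mm of its middle), hook within 20 mm of the bar's middle, carrier upright within 0.25 rad and slower than 0.08 m/s, hook within 0.12 rad of straight down and slower than 0.4 rad/s (z of bail in the frame of hook below -0.114 m and x of bail in the frame of hook between -0.008 and 0.008 m and y of bail in the frame of hook between -0.02 and 0.02 m and contact force between hook and carrier above 1 N and value of joint swing between -0.12 and 0.12 rad and velocity of joint swing between -0.4 and 0.4 rad/s and linear speed of carrier below 0.08 m/s and angle between carrier's own z axis and vertical below 0.25 rad); the robot touches nothing.
It fails at once if The hook is struck with more than 30 N (contact force between hook and anything else above 30 N).
It fails at once if With the bar in the bowl the hook is loaded with more than 16 N (contact force between hook and carrier above 16 N and z of bail in the frame of hook below -0.114 m).
It fails at once if The hook is swung out by more than 0.7 rad (value of joint swing above 0.7 rad or value of joint swing below -0.7 rad).
It fails at once if A bystander is moved by more than 30 mm (distance of any of amber_jar, dish, reagent, beaker, spatula, sample_pot from where it was at the start of the episode above 0.03 m).
It also fails if it takes over 72 s, if anything falls off the work surface, if the arm or the gripper's body presses on something with over 40 N, if the wrist force passes 120 N, or if a joint passes its speed limit or range.

## Working session

There is one attempt and no reset: what is moved stays moved. The work goes in short steps, Python scripts to look and compute and a shell command to move; the robot and the scene stay as the last step left them, time stands still between calls to the robot, and variables do not carry over. Pictures are saved under pics/ and viewed, at most 10 in all, crops included, and the job is handed in when it is done.

```bash
ls; mkdir -p pics
python3 - <<'E'
from workcell import *
import cv2
o=get_obs();print(o)
for n in ("side","top"):
    print(n,camera_model(n)); cv2.imwrite(f"pics/{n}0.png",snapshot(n)[:,:,::-1])
E
```

```text
pics
{'t': 0.0, 'joints': array([-1.40458934e+00,  3.51229966e-01,  1.65241485e+00,  1.41218128e-05,
        1.13910299e+00, -8.46059418e-02]), 'dq': array([-0.00027757,  0.00043285, -0.00125914, -0.00077432, -0.00253306,
       -0.00051112]), 'tau': array([-5.32117592e-04, -5.06102729e+01, -2.91405505e+01, -1.11976155e-04,
        4.46082879e-03, -5.45133261e-06]), 'tcp_pos': array([ 136.47212908, -532.43644051,  208.8653817 ]), 'tcp_rot': array([-5.77361002e-04,  9.92147114e-01,  1.25075063e-01, -1.71529508e-05]), 'wrist_force': array([-0.29562948,  0.41171137, -0.64508769]), 'wrist_torque': array([ 0.04200172, -0.0194874 , -0.0050224 ]), 'grasp_force': 0.0, 'gripper_width': 85.54534660206268}
side {'fov_y': 44.77604480724719, 'cx': 275.0351910780075, 'cy': 221.44146847642708, 'xyz': array([ -34.8843341 ,  805.56053394, 1233.71374388]), 'attitude': array([-0.28316597, -0.11819504,  0.3526905 ,  0.88400021])}
top {'fov_y': 55.4504825368841, 'cx': 277.0030993861843, 'cy': 210.43660264228666, 'xyz': array([ 511.91834423,   15.0525672 , 1256.55873612]), 'attitude': array([ 0.716504  ,  0.01144973, -0.01023831, -0.69741387])}
```

View pics/side0.png

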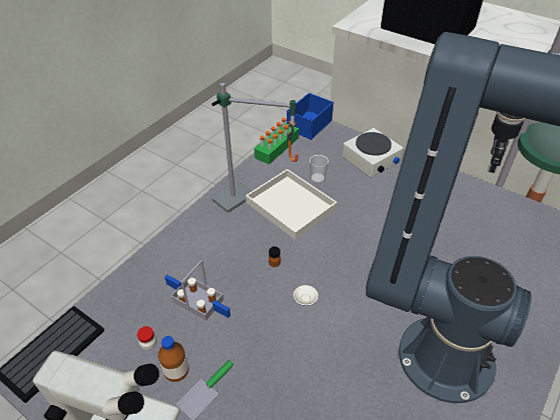

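View pics/top0.png

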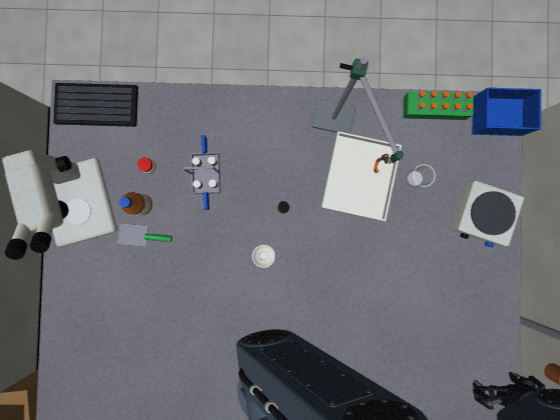

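```bash
cat > h.py <<'E'
import numpy as np, cv2
from scipy.spatial.transform import Rotation as R
from workcell import *
def rot(q): return R.from_quat(np.r_[q[1:],q[0]])
def ray(cam,uv):
    m=camera_model(cam); f=210/np.tan(np.radians(m['fov_y']/2))
    d=np.array([(uv[0]-m['cx'])/f,-(uv[1]-m['cy'])/f,-1.])
    return m['xyz'],rot(m['attitude']).apply(d/np.linalg.norm(d))
def plane(cam,uv,z):
    o,d=ray(cam,uv); return o+d*(z-o[2])/d[2]
def tri(us,ut):
    o1,d1=ray('side',us);o2,d2=ray('top',ut)
    s=np.linalg.lstsq(np.c_[d1,-d2],o2-o1,rcond=None)[0]
    p,q=o1+d1*s[0],o2+d2*s[1]; return (p+q)/2,np.linalg.norm(p-q)
def proj(cam,p):
    m=camera_model(cam); f=210/np.tan(np.radians(m['fov_y']/2))
    c=rot(m['attitude']).inv().apply(np.asarray(p,float)-m['xyz'])
    return np.array([m['cx']+f*c[0]/-c[2],m['cy']-f*c[1]/-c[2]])
def blobs(img,lo,hi,box,amin=8):
    h=cv2.cvtColor(img,cv2.COLOR_RGB2HSV); m=cv2.inRange(h,lo,hi)
    k=np.zeros_like(m);x0,y0,x1,y1=box;k[y0:y1,x0:x1]=255;m&=k
    n,l,st,c=cv2.connectedComponentsWithStats(m)
    return [(c[i].round(1),st[i].tolist()) for i in range(1,n) if st[i][4]>=amin],m
E
python3 - <<'E'
from h import *
S=cv2.imread('pics/side0.png')[:,:,::-1].copy();T=cv2.imread('pics/top0.png')[:,:,::-1].copy()
B=((105,120,60),(125,255,255));G=((60,70,20),(95,255,140));O=((3,150,120),(16,255,255))
for nm,im,b1,b2 in(("side",S,(150,260,245,330),(200,70,310,175)),("top",T,(180,120,230,220),(320,40,420,190))):
    print(nm,"blue",blobs(im,*B,b1)[0]);print("green",blobs(im,*G,b2,4)[0]);print("orange",blobs(im,*O,b2,4)[0])
# tray in top: bright
h=cv2.cvtColor(T,cv2.COLOR_RGB2HSV);m=cv2.inRange(h,(0,0,170),(180,60,255));k=np.zeros_like(m);k[120:230,310:410]=255;m&=k
c=max(cv2.findContours(m,0,2)[0],key=cv2.contourArea);r=cv2.minAreaRect(c);bp=cv2.boxPoints(r);print(r,bp)
for u in bp: print(plane('top',u,35).round(1))
mk=lambda im,b:cv2.resize(im[b[1]:b[3],b[0]:b[2],::-1],None,fx=4,fy=4,interpolation=2)
a=mk(S,(155,250,250,325));b=mk(S,(270,90,365,165));c=mk(T,(180,125,275,200));d=mk(T,(320,130,415,205))
cv2.imwrite('pics/c0.png',np.vstack([np.hstack([a,b]),np.hstack([c,d])]))
E
```

```text
side blue [(array([172.1, 281.8]), [165, 275, 16, 14, 134]), (array([221. , 308.6]), [212, 300, 18, 18, 174])]
green [(array([223.5,  99.1]), [217, 93, 14, 14, 129]), (array([292.1, 107.1]), [290, 100, 5, 15, 72]), (array([294.1, 135.4]), [291, 126, 8, 19, 86]), (array([271.3, 152.8]), [254, 135, 34, 29, 328]), (array([276. , 141.5]), [276, 140, 1, 4, 4])]
orange [(array([283.5, 119.3]), [282, 118, 4, 4, 14]), (array([289.5, 121.5]), [289, 121, 2, 2, 4]), (array([278. , 123.5]), [277, 122, 3, 4, 12]), (array([285.3, 126.7]), [284, 125, 4, 5, 15]), (array([272.8, 128.3]), [271, 127, 4, 4, 12]), (array([267.3, 132.8]), [266, 131, 4, 5, 16]), (array([280. , 131.5]), [279, 130, 3, 4, 12]), (array([274.5, 135.9]), [273, 134, 4, 5, 14]), (array([261.8, 137.3]), [260, 136, 4, 4, 12]), (array([269.2, 140.5]), [268, 139, 4, 4, 13]), (array([291.6, 152.9]), [288, 141, 10, 21, 59])]
top blue [(array([203.4, 143.6]), [201, 135, 6, 18, 89]), (array([205.5, 200.3]), [203, 192, 6, 18, 89])]
green [(array([357.5,  70. ]), [351, 59, 17, 20, 179]), (array([408.2, 108.6]), [403, 92, 17, 27, 181]), (array([417. ,  97.5]), [416, 95, 4, 5, 11]), (array([417. , 108.8]), [415, 106, 5, 5, 11]), (array([396.7, 155.7]), [391, 151, 12, 11, 85])]
orange [(array([386. , 155.5]), [385, 155, 3, 2, 6]), (array([375.8, 166.3]), [374, 161, 4, 11, 26])]
((361.3390197753906, 175.751220703125), (65.51276397705078, 77.8749771118164), 12.094757080078125) [[321.1512  206.96097]
 [337.4683  130.81464]
 [401.52682 144.54147]
 [385.20975 220.6878 ]]
[ 563.6 -117.1   35. ]
[ 799.4 -161.7   35. ]
[ 762.2 -359.4   35. ]
[ 527.  -313.7   35. ]
```

View pics/c0.png

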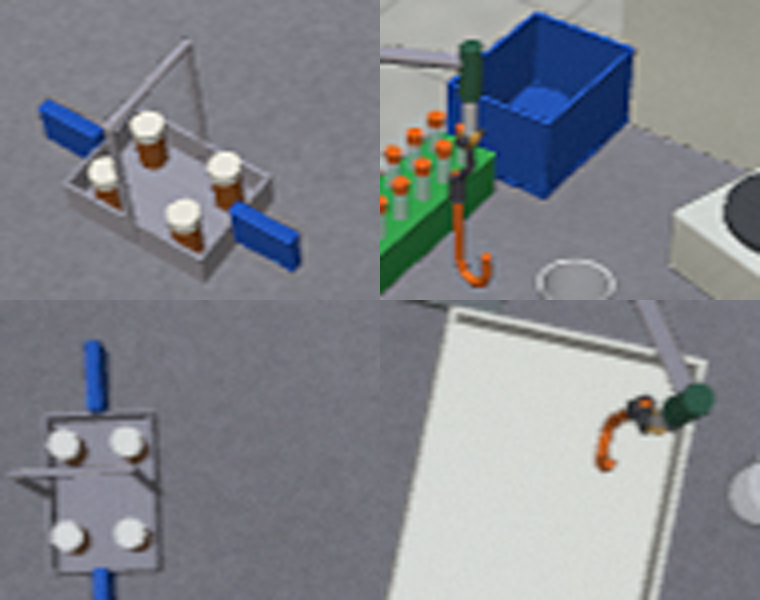

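Run:
```python
from h import *
gb,e1=tri((172.1,281.8),(203.4,143.6));ga,e2=tri((221,308.6),(205.5,200.3))
print("grips",gb.round(1),e1,ga.round(1),e2,"dist",np.linalg.norm(gb-ga))
for uv in((203.4,143.6),(205.5,200.3)):print(plane('top',uv,44).round(1))
b1,b2=tri((201.75,260.5),(213,168)),tri((182,281.3),(183,168));print("bail",b1,b2, (b1[0]+b2[0])/2)
c=(gb+ga)/2;yaw=np.arctan2(*(gb-ga)[1::-1]);print("centre",c,"yaw",yaw)
br=tri((292.1,107.1),(396.7,155.7));print("barrel",br)
y=-.187;X=np.array([np.cos(y),np.sin(y),0]);Y=np.array([-X[1],X[0],0])
s=br[0]*[1,1,0];print("tray in stand",[(np.dot(p-s,X).round(1),np.dot(p-s,Y).round(1)) for p in np.array([[663,-238,0]])])
pt=s+165*X+120*Y+np.array([0,0,455]);print("post top proj",proj('side',pt),proj('top',pt))
for z in(375,420):print(z,proj('side',s+[0,0,z]),proj('top',s+[0,0,z]))
# bystanders
for n,uv,z in(("jar",(283,207),60),("dish",(263,256),20),("reagent",(126,202),150),("beaker",(421,174),85),("pot",(145,165),50),("spat",(158,238),5)):print(n,plane('top',uv,z).round(0))
```

```text
grips [750.8 251.3  26.9] 0.9453144670643081 [574.8 239.1  24.3] 0.6578828426353677 dist 176.44290080576482
[747.1 247.7  44. ]
[574.  235.7  44. ]
bail (array([661.4604275 , 201.02293138, 138.60758933]), np.float64(2.1801395786808073)) (array([658.77982588, 285.24763495, 136.8798184 ]), np.float64(0.6260693453521928)) [660.12012669 243.13528317 137.74370387]
centre [662.78056611 245.2009912   25.59633807] yaw 0.06924585575400004
barrel (array([ 664.15130314, -238.2536748 ,  396.36446461]), np.float64(1.2760863573061425))
tray in stand [(np.float64(-1.2), np.float64(0.0))]
post top proj [222.09891306  82.80957941] [363.77337274  59.0588969 ]
375 [292.20906538 113.3386223 ] [393.66344279 157.07754895]
420 [292.44768042 100.03566711] [399.88020753 153.56470264]
jar [559.  -0.  60.]
dish [408.  57.  20.]
reagent [558. 437. 150.]
beaker [ 666. -403.   85.]
pot [676. 422.  50.]
spat [454. 388.   5.]
```

```bash
cat >> h.py <<'E'
def frame(yaw,lean=15): return R.from_euler('z',yaw)*R.from_euler('x',np.pi)*R.from_euler('y',np.radians(lean))
def togo(p,Rt,label=''):
    """p: wanted TCP; prints turn (tool axes now, deg) and shift in tool axes before and after the turn"""
    o=get_obs();Rc=rot(o['tcp_rot']);d=np.asarray(p)-o['tcp_pos']
    print(label,'turn',np.degrees((Rc.inv()*Rt).as_rotvec()).round(2),'shift now',Rc.inv().apply(d).round(1),'after turn',Rt.inv().apply(d).round(1),'|',np.linalg.norm(d).round(1))
E
python3 - <<'E'
from h import *
ps=.066;Rt=frame(ps);zt=Rt.apply([0,0,1])
g=np.array([661.5,244,0])-95*np.array([np.cos(ps),np.sin(ps),0])+[0,0,26]
print(Rt.as_matrix().round(2))
togo(g+19*zt-120*zt,Rt,'pre');togo(g+19*zt,Rt,'grasp')
E
```

```text
[[ 0.96  0.07  0.26]
 [ 0.06 -1.    0.02]
 [ 0.26  0.   -0.97]]
pre turn [-1.44 14.96 10.52] shift now [ 582.2 -644.1   86.1] after turn [ 416.4 -740.2  200. ] | 872.5
grasp turn [-1.44 14.96 10.52] shift now [ 612.7 -638.3  202. ] after turn [ 416.4 -740.2  320. ] | 907.5
```

```bash
python3 -m inch '[[0,[20,-22,0],[0,0,0]],[0,[36,-40,0],[0,0,0]],[0,[36,-40,0],[0,0,0]],[0,[36,-40,0],[0,0,0]],[0,[36,-40,0],[0,0,0]],[0,[36,-40,0],[0,0,0]],[0,[36,-40,0],[0,0,0]],[0,[36,-40,0],[0,0,0]],[0,[36,-40,0],[0,0,0]],[0,[36,-40,0],[0,0,0]],[0,[36,-40,0],[0,0,0]],[0,[36,-40,0],[0,0,0]],[0,[36,-40,0],[0,0,0]],[0,[36,-40,0],[0,0,0]],[0,[36,-40,0],[0,0,0]],[0,[36,-40,0],[0,0,0]],[0,[16,-16,0],[-0.7,7.5,5.3]],[0,[6,-6,0],[-0.7,7.5,5.2]],[0,[0,0,0],[0,0,0]]]' 100
python3 - <<'E'
from h import *
ps=.066;Rt=frame(ps);zt=Rt.apply([0,0,1])
g=np.array([661.5,244,0])-95*np.array([np.cos(ps),np.sin(ps),0])+[0,0,26]
togo(g+19*zt-70*zt,Rt,'pre');togo(g+19*zt,Rt,'grasp')
E
```

```text
t: 2.48
tcp_pos: [539.7, 235.5, 209.7]
tcp_rot: [-0.004, 0.991, 0.034, 0.13]
wrist_force: [0.7, 0.3, 0.7]
gripper_width: 85.4
grasp_force: 0.0
pre turn [0.02 0.06 0.14] shift now [-21.2  -0.6 133.4] after turn [-21.4  -0.5 133.4] | 135.1
grasp turn [0.02 0.06 0.14] shift now [-21.2  -0.6 203.4] after turn [-21.4  -0.5 203.4] | 204.5
```

```bash
python3 -m inch '[[0,[-11,0,30],[0,0,0]],[0,[-10,0,40],[0,0,0]],[0,[0,0,40],[0,0,0]],[0,[0,0,30],[0,0,0]],[0,[0,0,24],[0,0,0]],[0,[0,0,20],[0,0,0]],[0,[0,0,12],[0,0,0]],[0,[0,0,7],[0,0,0]],[0,[0,0,0],[0,0,0]]]'
python3 - <<'E'
from h import *
ps=.066;Rt=frame(ps);zt=Rt.apply([0,0,1])
g=np.array([661.5,244,0])-95*np.array([np.cos(ps),np.sin(ps),0])+[0,0,26]
togo(g+19*zt,Rt,'grasp')
cv2.imwrite('pics/s1.png',cv2.resize(snapshot('side')[230:350,130:290,::-1],None,fx=4,fy=4))
E
```

```text
t: 3.6
tcp_pos: [573.5, 237.0, 8.6]
tcp_rot: [-0.004, 0.991, 0.033, 0.131]
wrist_force: [-0.0, 0.6, -0.4]
gripper_width: 85.4
grasp_force: 0.0
grasp turn [ 0.03 -0.01  0.04] shift now [-2.  -1.2  0.4] after turn [-2.  -1.2  0.4] | 2.4
```

View pics/s1.png

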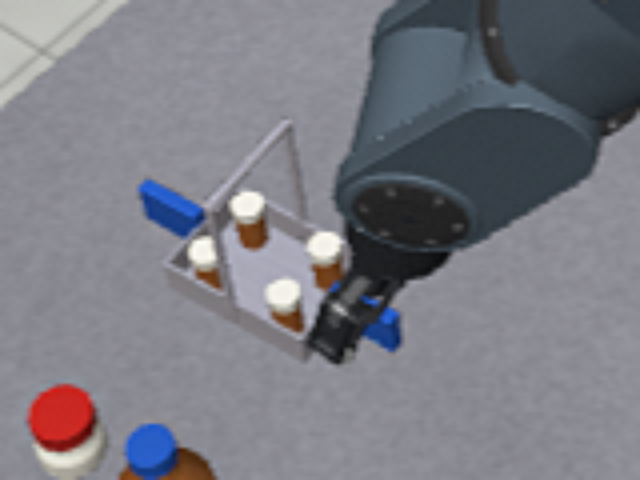

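The picture shows the gripper straddling the near grip at crop (365,320), with the finger clear of the tray and the carrier undisturbed. Next I close and lift.

```bash
python3 -m inch '[[0,[-2,-1,0],[0,0,0]],[0.5,[0,0,0],[0,0,0]],[1,[0,0,0],[0,0,0]],[1,[0,0,0],[0,0,0]],[1,[0,0,0],[0,0,0]],[1,[0,0,0],[0,0,0]],[1,[0,0,0],[0,0,0]],[1,[0,0,0],[0,0,0]]]' 110
python3 -m inch '[[1,[1,0,-3],[0,0,0]],[1,[2,0,-7],[0,0,0]],[1,[5,0,-18],[0,0,0]],[1,[8,0,-30],[0,0,0]],[1,[10,0,-36],[0,0,0]],[1,[10,0,-36],[0,0,0]],[1,[5,0,-18],[0,0,0]],[1,[1,0,-5],[0,0,0]],[1,[0,0,0],[0,0,0]],[1,[0,0,0],[0,0,0]],[1,[0,0,0],[0,0,0]]]'
python3 - <<'E'
from h import *
f=[]
for i in range(2):
    I=snapshot('side');T=snapshot('top');f.append(get_obs()['wrist_force'])
print(f,get_obs()['wrist_torque'],get_obs()['tcp_pos'])
B=((105,120,60),(125,255,255))
print(blobs(I,*B,(120,180,300,340))[0],blobs(T,*B,(150,100,260,240))[0])
cv2.imwrite('pics/s2.png',np.hstack([cv2.resize(I[200:320,140:240,::-1],None,fx=4,fy=4),cv2.resize(T[100:220,160:260,::-1],None,fx=4,fy=4)]))
E
```

```text
t: 4.65
tcp_pos: [571.5, 238.1, 8.5]
tcp_rot: [-0.004, 0.991, 0.033, 0.131]
wrist_force: [-2.7, -0.3, 4.7]
gripper_width: 9.1
grasp_force: 108.1
t: 6.02
tcp_pos: [571.9, 238.0, 165.9]
tcp_rot: [-0.004, 0.991, 0.033, 0.13]
wrist_force: [-0.8, 0.5, -2.8]
gripper_width: 9.0
grasp_force: 107.9
[array([-0.25073503,  0.22970814, -2.53442122]), array([ 0.03159731,  0.10375202, -3.76004433])] [-0.08280359  0.5624505   0.02157123] [572.21450216 238.09100419 166.49479798]
[(array([163. , 246.9]), [155, 239, 18, 16, 161]), (array([208., 266.]), [206, 265, 5, 3, 8]), (array([220. , 278.1]), [208, 272, 18, 12, 70]), (array([167.3, 337.7]), [162, 336, 11, 4, 35])] [(array([193., 132.]), [190, 122, 7, 21, 120]), (array([194.6, 192.2]), [192, 187, 7, 12, 66])]
```

View pics/s2.png

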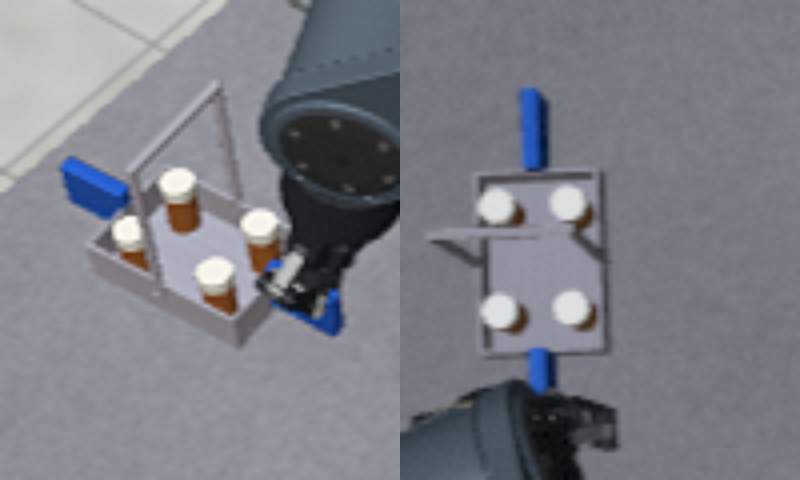

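Run:
```python
from h import *
a=tri((195,221.75),(203,158.7));b=tri((173.75,241.25),(167.5,159));g=tri((163,246.9),(193,132))
m=(a[0]+b[0])/2
print(a,b,"bail",m,"far grip",g, (b[0]-a[0])[:2],"yaw",np.arctan2(-(b[0]-a[0])[0],(b[0]-a[0])[1]))
o=get_obs();Rc=rot(o['tcp_rot']);gp=o['tcp_pos']-19*Rc.apply([0,0,1]);print("grasp pt",gp,Rc.as_euler('ZYX'))
ps=.066;X=np.array([np.cos(ps),np.sin(ps)])
print("bail rel grasp",(m-gp)[:2]@X,(m-gp)[:2]@[-X[1],X[0]],(m-gp)[2]," fargrip rel",(g[0]-gp)[:2]@X,(g[0]-gp)[:2]@[-X[1],X[0]],(g[0]-gp)[2])
```

```text
(array([662.53833412, 200.13504267, 292.90947116]), np.float64(1.2948190650608533)) (array([657.67736385, 283.83032724, 298.56387715]), np.float64(1.0187894659010837)) bail [660.10784899 241.98268496 295.73667416] far grip (array([751.62849049, 250.7624038 , 182.90443718]), np.float64(1.66165686303877)) [-4.86097027 83.69528457] yaw 0.058014207527056355
grasp pt [567.30164114 237.77293237 184.84589132] [ 0.06651207 -0.26210327  3.1411108 ]
bail rel grasp 92.8817912884623 -1.920176712069501 110.89078283366001  fargrip rel 184.78221403284016 0.8044488481059179 -1.9414541468126458
```

```bash
cat >> h.py <<'E'
SO=np.array([664.,-238.,340.]);SY=-.187
def bailtarget(x,y,z,label='',off=(94,-1,112.5)):
    "stand-frame bail goal relative to pivot"
    Rz=R.from_euler('z',SY);Rt=frame(SY)
    b=SO+Rz.apply([x,y,z]); p=b-Rz.apply(off)+19*Rt.apply([0,0,1]); togo(p,Rt,label)
def bailnow(off=(94,-1,112.5)):
    o=get_obs();Rc=rot(o['tcp_rot']);Rz=R.from_euler('z',SY)
    b=o['tcp_pos']-19*Rc.apply([0,0,1])+(Rc*frame(0).inv()).apply(off)
    return Rz.inv().apply(b-SO)
E
python3 -c "
from h import *
bailtarget(-150,0,-72)"
```

```text
turn [-3.73 -0.02 14.03] shift now [-173.   420.2  -15.8] after turn [-65.9 449.7  12.7] | 454.7
```

```bash
python3 -m inch '[[1,[0,0,0],[-0.93,0,3.5]],[1,[0,0,0],[-0.93,0,3.5]],[1,[0,0,0],[-0.93,0,3.5]],[1,[0,0,0],[-0.93,0,3.5]],[1,[-5,12,1],[0,0,0]],[1,[-5,24,1],[0,0,0]],[1,[-5,36,1],[0,0,0]],[1,[-5,36,1],[0,0,0]],[1,[-5,36,1],[0,0,0]],[1,[-5,36,1],[0,0,0]],[1,[-5,36,1],[0,0,0]],[1,[-5,36,1],[0,0,0]],[1,[-5,36,1],[0,0,0]],[1,[-5,36,1],[0,0,0]],[1,[-5,36,1],[0,0,0]],[1,[-5,36,1],[0,0,0]],[1,[-5,36,1],[0,0,0]],[1,[-2,13,0],[0,0,0]],[1,[0,5,0],[0,0,0]],[1,[0,0,0],[0,0,0]]]'
python3 - <<'E'
from h import *
print(bailnow().round(1));bailtarget(-150,0,-72);bailtarget(-75,0,-72)
O=((3,150,120),(16,255,255));k=0
for i in range(7):
    I=snapshot('side');T=snapshot('top')
    print(get_obs()['t'],[b[0].tolist()+[b[1][4]] for b in blobs(I,*O,(284,136,310,180))[0]],[b[0].tolist()+b[1] for b in blobs(T,*O,(355,150,395,180),4)[0]])
cv2.imwrite('pics/s3.png',np.hstack([cv2.resize(I[80:230,220:320,::-1],None,fx=4,fy=4),cv2.resize(T[120:270,310:410,::-1],None,fx=4,fy=4)]))
E
```

```text
t: 8.72
tcp_pos: [428.4, -192.6, 136.7]
tcp_rot: [0.012, 0.987, -0.092, 0.13]
wrist_force: [-0.0, 0.8, -3.5]
gripper_width: 8.7
grasp_force: 107.9
[-151.    -0.2  -72.4]
 turn [-0.02 -0.05  0.05] shift now [ 1.  -0.2 -0.2] after turn [ 1.  -0.2 -0.2] | 1.0
 turn [-0.02 -0.05  0.05] shift now [73.4 -0.2 19.3] after turn [73.4 -0.2 19.2] | 75.9
8.825 [[290.0, 151.3, 63]] [[375.2, 170.5, 373, 163, 7, 15, 33]]
8.925 [[294.1, 153.9, 63]] [[375.6, 172.6, 372, 166, 9, 14, 31]]
9.025 [[296.3, 155.0, 69]] [[375.6, 172.5, 372, 166, 9, 14, 31]]
9.125 [[294.6, 154.0, 66]] [[375.2, 171.2, 373, 163, 8, 16, 34]]
9.225 [[290.8, 152.5, 60]] [[386.2, 155.4, 385, 155, 3, 2, 5], [376.0, 166.1, 374, 161, 5, 11, 25]]
9.325 [[287.7, 150.0, 59]] [[386.0, 154.5, 385, 154, 3, 2, 6], [376.4, 164.0, 375, 158, 4, 12, 28]]
9.425 [[288.6, 150.3, 61]] [[386.2, 156.4, 385, 156, 3, 2, 5], [375.5, 168.3, 374, 163, 4, 11, 26]]
```

View pics/s3.png

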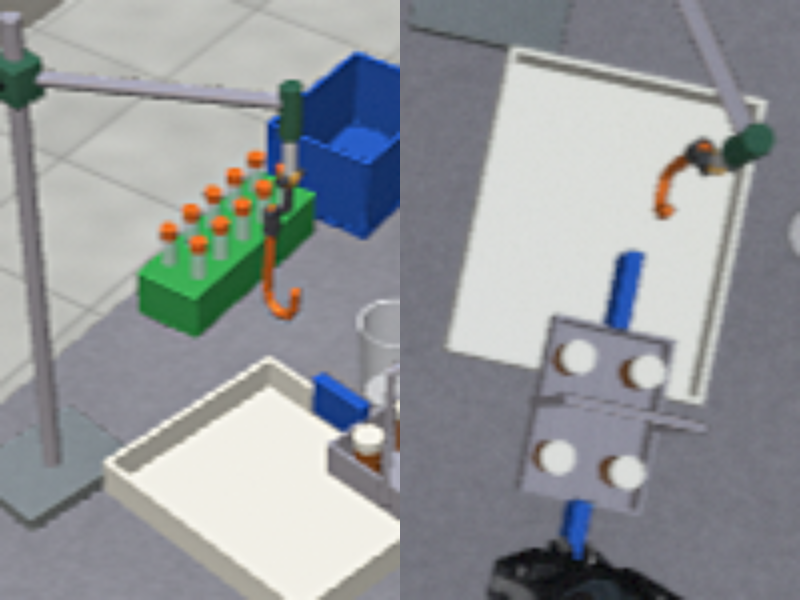

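```bash
python3 - <<'E'
from h import *
Rz=R.from_euler('z',SY)
for uv in((348.75,220),(385.75,227),(367.25,223.5)):print(Rz.inv().apply(plane('top',uv,268)-SO).round(1))
print('tip',Rz.inv().apply(plane('top',(376,173),250)-SO).round(1),Rz.inv().apply(plane('top',(376,173),235)-SO).round(1))
E
python3 -m inch '[[1,[6,0,1.6],[0,0,0]],[1,[14,0,3.7],[0,0,0]],[1,[18,0,4.8],[0,0,0]],[1,[18,0,4.8],[0,0,0]],[1,[12,0,3.2],[0,0,0]],[1,[5,0,1.3],[0,0,0]],[1,[0,0,0],[0,0,0]]]'
python3 - <<'E'
from h import *
print(bailnow().round(1))
I=snapshot('side');T=snapshot('top')
cv2.imwrite('pics/s4.png',np.hstack([cv2.resize(I[100:250,240:340,::-1],None,fx=4,fy=4),cv2.resize(T[110:260,310:410,::-1],None,fx=4,fy=4)]))
E
```

```text
[-152.5   49.7  -72. ]
[-150.   -43.2  -72. ]
[-151.3    3.2  -72. ]
tip [-21.    3.9 -90. ] [ -18.3    0.6 -105. ]
t: 10.3
tcp_pos: [502.8, -206.6, 136.7]
tcp_rot: [0.012, 0.987, -0.092, 0.13]
wrist_force: [-0.9, 0.5, -2.3]
gripper_width: 8.9
grasp_force: 107.9
[-75.2  -0.1 -72.4]
```

View pics/s4.png

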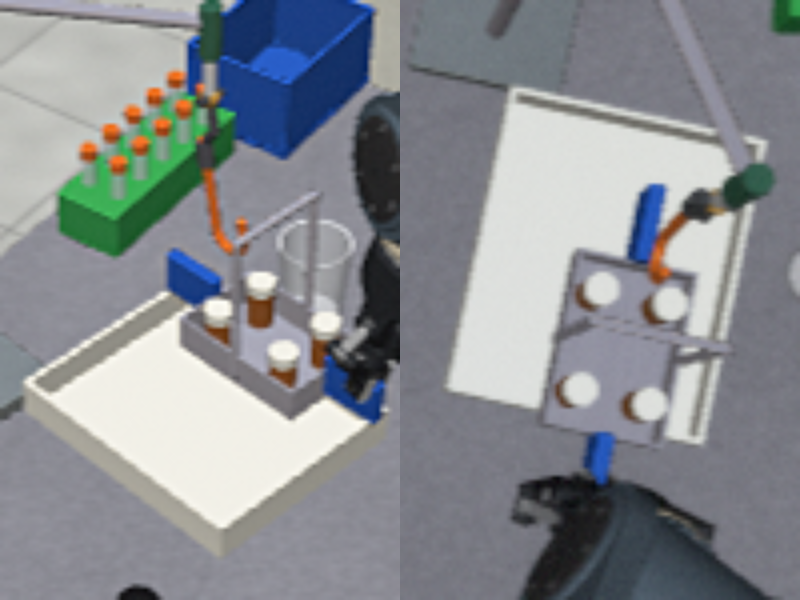

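Run:
```python
from h import *
Rz=R.from_euler('z',SY)
for a,b in(((298.75,161.25),(357,190.5)),((319.5,148.75),(392.5,197.25))):
    p,e=tri(a,b);print(Rz.inv().apply(p-SO).round(1),e)
bailtarget(-30,0,-72)
```

```text
[-75.9  45.  -74. ] 1.437397384245588
[-73.6 -46.5 -79. ] 0.152337896807931
 turn [-0.04 -0.02  0.03] shift now [44.  -0.1 11.4] after turn [44.  -0.1 11.4] | 45.5
```

```bash
python3 -m inch '[[1,[5,0,0.2],[0,0,0]],[1,[12,0,2],[0,0,0]],[1,[12,0,2.6],[0,0,0]],[1,[9,0,2.4],[0,0,0]],[1,[5,0,1.3],[0,0,0]],[1,[2,0,0],[0,0,0]],[1,[0,0,0],[0,0,0]]]'
python3 -c "
from h import *
print(bailnow().round(1))"
python3 -m inch '[[1,[1.5,0,0.4],[0,0,0]],[1,[1.5,0,0.4],[0,0,0]],[1,[1.5,0,0.4],[0,0,0]],[1,[1.5,0,0.4],[0,0,0]],[1,[1.5,0,0.4],[0,0,0]],[1,[1.5,0,0.4],[0,0,0]],[1,[1.5,0,0.4],[0,0,0]],[1,[1.5,0,0.4],[0,0,0]],[1,[1.5,0,0.4],[0,0,0]],[1,[1.5,0,0.4],[0,0,0]],[1,[1.5,0,0.4],[0,0,0]],[1,[1.5,0,0.4],[0,0,0]]]'
python3 - <<'E'
from h import *
print(bailnow().round(1))
for i in range(7):
    T=snapshot('top');O=((3,150,120),(16,255,255))
    I=snapshot('side')
    print(get_obs()['t'],get_obs()['wrist_force'].round(1),[b[0].tolist()+[b[1][4]] for b in blobs(I,*O,(284,136,310,180),5)[0]],[b[0].tolist()+[b[1][4]] for b in blobs(T,*O,(355,150,395,185),5)[0]])
E
```

```text
t: 11.28
tcp_pos: [547.6, -215.1, 140.3]
tcp_rot: [0.012, 0.987, -0.092, 0.13]
wrist_force: [-0.2, -0.4, -3.1]
gripper_width: 9.0
grasp_force: 107.9
[-29.6  -0.1 -68.8]
t: 12.78
tcp_pos: [566.1, -218.6, 140.4]
tcp_rot: [0.012, 0.987, -0.092, 0.13]
wrist_force: [0.2, 0.3, -2.5]
gripper_width: 8.9
grasp_force: 107.9
[-10.8  -0.1 -68.7]
12.875 [-0.3  0.3 -2.6] [[296.3, 156.3, 58]] [[374.3, 176.7, 43]]
12.975 [-0.5  0.2 -3.2] [[289.9, 142.9, 8], [294.1, 156.0, 47]] [[374.5, 175.8, 35]]
13.075 [ 0.4  0.1 -3.2] [[287.9, 142.6, 14], [291.0, 155.3, 36]] [[378.3, 162.9, 7], [374.8, 172.2, 19]]
13.175 [ 0.2 -0.1 -3.3] [[286.5, 142.8, 17], [289.4, 154.9, 34]] [[376.3, 162.5, 13], [376.6, 169.8, 8]]
13.275 [-0.   0.4 -2.6] [[287.9, 142.6, 14], [290.9, 155.3, 38]] [[386.2, 155.4, 5], [376.4, 162.2, 14], [376.4, 169.7, 9]]
13.375 [-0.2 -0.  -2.9] [[289.9, 142.9, 8], [294.1, 156.0, 47]] [[378.5, 162.2, 6], [374.7, 172.5, 21]]
13.475 [ 0.7  0.2 -2.2] [[296.4, 156.6, 56]] [[374.4, 176.0, 37]]
```

```bash
cat > w.py <<'E'
from h import *
print(bailnow().round(1));F=[]
for i in range(7):
    T=snapshot('top');O=((3,150,120),(16,255,255));I=snapshot('side');o=get_obs();F.append(o['wrist_force'])
    print(round(o['t'],2),[b[0].tolist()+[b[1][4]] for b in blobs(I,*O,(284,136,310,190),5)[0]],[b[0].tolist()+[b[1][4]] for b in blobs(T,*O,(355,150,395,195),5)[0]])
print('F',np.mean(F,0).round(2),np.std(F,0).round(2))
E
python3 -m inch '[[1,[1,0,0.27],[0,0,0]],[1,[1,0,0.27],[0,0,0]],[1,[1,0,0.27],[0,0,0]],[1,[1,0,0.27],[0,0,0]],[1,[1,0,0.27],[0,0,0]],[1,[1,0,0.27],[0,0,0]],[1,[1,0,0.27],[0,0,0]],[1,[1,0,0.27],[0,0,0]],[1,[1,0,0.27],[0,0,0]],[1,[1,0,0.27],[0,0,0]]]'
python3 w.py
```

```text
t: 14.72
tcp_pos: [576.3, -220.6, 140.4]
tcp_rot: [0.012, 0.987, -0.092, 0.13]
wrist_force: [0.1, 0.2, -3.2]
gripper_width: 8.9
grasp_force: 108.0
[ -0.4  -0.2 -68.7]
14.82 [[291.1, 154.2, 46]] [[385.5, 156.7, 6], [375.3, 169.4, 26]]
14.93 [[292.3, 155.5, 43]] [[385.5, 156.7, 6], [375.3, 169.6, 27]]
15.03 [[292.8, 155.1, 44]] [[374.9, 171.3, 35]]
15.12 [[292.2, 154.6, 52]] [[374.9, 171.6, 35]]
15.22 [[292.1, 154.4, 51]] [[375.0, 170.7, 31]]
15.32 [[292.3, 154.6, 53]] [[375.1, 170.6, 27]]
15.43 [[292.5, 154.5, 48]] [[374.9, 171.3, 35]]
F [-0.05  0.25 -3.07] [0.66 0.39 0.54]
```

```bash
python3 -m inch '[[1,[1,0,0.27],[0,0,0]],[1,[1,0,0.27],[0,0,0]],[1,[1,0,0.27],[0,0,0]],[1,[1,0,0.27],[0,0,0]],[1,[1,0,0.27],[0,0,0]],[1,[1,0,0.27],[0,0,0]],[1,[1,0,0.27],[0,0,0]],[1,[1,0,0.27],[0,0,0]],[1,[1,0,0.27],[0,0,0]],[1,[1,0,0.27],[0,0,0]],[1,[0.7,0,0.2],[0,0,0]],[1,[0.4,0,0.1],[0,0,0]],[1,[0,0,0],[0,0,0]],[1,[0,0,0],[0,0,0]],[1,[0,0,0],[0,0,0]],[1,[0,0,0],[0,0,0]],[1,[0,0,0],[0,0,0]],[1,[0,0,0],[0,0,0]],[1,[0,0,0],[0,0,0]],[1,[0,0,0],[0,0,0]]]'
python3 w.py
```

```text
t: 17.92
tcp_pos: [587.5, -222.6, 140.3]
tcp_rot: [0.012, 0.987, -0.092, 0.13]
wrist_force: [-0.5, 0.1, -2.4]
gripper_width: 8.6
grasp_force: 107.9
[ 11.   -0.1 -68.7]
18.02 [[288.5, 152.4, 48]] [[386.2, 154.6, 5], [376.2, 165.3, 26]]
18.12 [[288.6, 152.5, 47]] [[386.2, 154.6, 5], [376.2, 165.3, 26]]
18.23 [[288.6, 152.5, 47]] [[386.2, 154.6, 5], [376.2, 165.3, 26]]
18.32 [[288.5, 152.4, 48]] [[386.2, 154.6, 5], [376.2, 165.3, 26]]
18.43 [[288.6, 152.5, 47]] [[386.2, 154.6, 5], [376.2, 165.3, 26]]
18.52 [[288.6, 152.3, 46]] [[386.2, 154.6, 5], [376.2, 165.3, 26]]
18.62 [[288.5, 152.4, 48]] [[386.2, 154.6, 5], [376.2, 165.3, 26]]
F [-0.84  0.39 -2.48] [0.62 0.51 0.4 ]
```

```bash
python3 -m inch '[[1,[-0.9,0,2],[0,0,0]],[1,[-0.9,0,2],[0,0,0]],[1,[-0.9,0,2],[0,0,0]],[1,[-0.9,0,2],[0,0,0]],[1,[-0.9,0,2],[0,0,0]],[1,[-0.9,0,2],[0,0,0]],[1,[-0.9,0,2],[0,0,0]],[1,[-0.9,0,2],[0,0,0]],[1,[-0.9,0,2],[0,0,0]],[1,[-0.9,0,2],[0,0,0]],[1,[-0.9,0,2],[0,0,0]],[1,[-0.9,0,2],[0,0,0]],[1,[-0.9,0,2],[0,0,0]],[1,[-0.9,0,2],[0,0,0]],[1,[-0.9,0,2],[0,0,0]],[1,[-0.9,0,2],[0,0,0]],[1,[-0.9,0,2],[0,0,0]],[1,[-0.9,0,2],[0,0,0]],[1,[0,0,0],[0,0,0]],[1,[0,0,0],[0,0,0]]]'
python3 w.py
python3 - <<'E'
from h import *
I=snapshot('side');T=snapshot('top')
cv2.imwrite('pics/s5.png',np.hstack([cv2.resize(I[110:230,250:350,::-1],None,fx=4,fy=4),cv2.resize(T[120:240,320:420,::-1],None,fx=4,fy=4)]))
E
```

```text
t: 21.12
tcp_pos: [581.3, -221.5, 101.4]
tcp_rot: [0.012, 0.987, -0.092, 0.13]
wrist_force: [0.5, -0.0, -2.9]
gripper_width: 9.1
grasp_force: 108.0
[ 4.700e+00 -1.000e-01 -1.077e+02]
21.23 [[288.0, 144.6, 28], [291.8, 156.7, 32]] [[386.2, 156.4, 5], [375.2, 169.7, 24]]
21.32 [[288.0, 144.6, 28], [291.8, 156.7, 32]] [[386.2, 156.4, 5], [375.2, 169.7, 24]]
21.43 [[288.0, 144.8, 29], [291.8, 156.7, 32]] [[386.2, 156.4, 5], [375.2, 169.7, 24]]
21.52 [[288.0, 144.9, 28], [291.8, 156.7, 32]] [[386.2, 156.4, 5], [375.3, 169.5, 23]]
21.62 [[288.0, 144.9, 28], [291.8, 156.7, 32]] [[386.2, 156.4, 5], [375.3, 169.5, 23]]
21.73 [[288.0, 144.9, 28], [291.8, 156.7, 32]] [[386.2, 156.4, 5], [375.3, 169.5, 23]]
21.82 [[288.0, 144.9, 28], [291.7, 156.7, 31]] [[386.2, 156.4, 5], [375.3, 169.5, 23]]
F [ 0.02 -0.16 -3.02] [0.49 0.23 0.59]
```

View pics/s5.png

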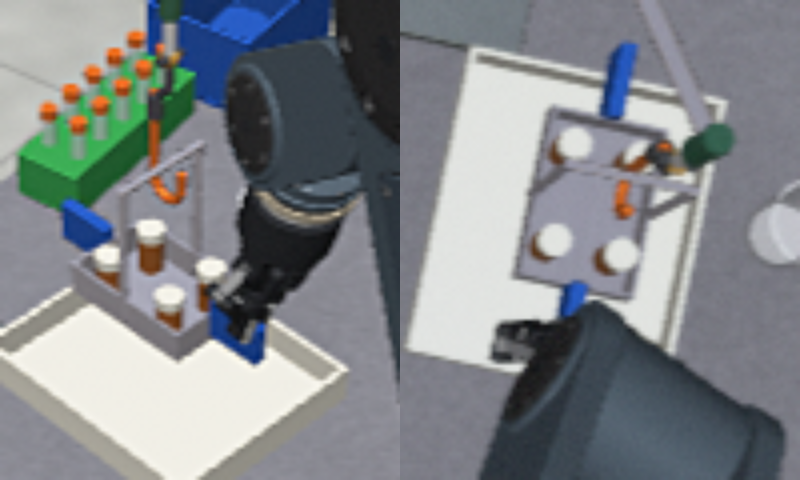

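Run:
```python
from h import *
Rz=R.from_euler('z',SY)
S=lambda uv,z:Rz.inv().apply(plane('top',uv,z)-SO).round(1)
c=lambda x,y:((x-400)/4+320,y/4+120)
print('tip',S(c(625,210),238));print('far leg/bar ends',S(c(553,163),232),S(c(695,182),232))
ps=lambda x,y:(x/4+250,y/4+110)
for y in(-42,42):
    for z in(-108,):
        p=SO+Rz.apply([4.7,y,z]);u=proj('side',p);t=proj('top',p);print(y,'side crop',(u-[250,110])*4,'top crop',(t-[320,120])*4+[400,0])
for n,p in(('shank',[11,0,-108]),('tip',[-18,0,-97])):
    q=SO+Rz.apply(p);print(n,(proj('side',q)-[250,110])*4,(proj('top',q)-[320,120])*4+[400,0])
```

```text
tip [ -17.5    0.9 -102. ]
far leg/bar ends [   3.5   51.1 -108. ] [  10.8  -40.7 -108. ]
-42 side crop [199.51742484 142.25625939] top crop [695.10770028 191.71578221]
42 side crop [123.12636245 189.3770949 ] top crop [567.27621535 164.12236023]
shank [156.12931765 161.89982564] [633.17751403 168.38616809]
tip [182.68748398 167.51407002] [628.19732568 210.12924504]
```

```bash
cat > f.py <<'E'
from h import *
F=[]
for i in range(6):
    I=snapshot('side');F.append(np.r_[get_obs()['wrist_force'],get_obs()['wrist_torque']])
O=((3,150,120),(16,255,255))
print(round(get_obs()['t'],2),'bail',bailnow().round(1),'F',np.mean(F,0).round(2),[b[0].tolist()+[b[1][4]] for b in blobs(I,*O,(284,136,310,190),5)[0]])
E
python3 -m inch '[[1,[-0.4,0,1],[0,0,0]],[1,[-0.4,0,1],[0,0,0]],[1,[-0.4,0,1],[0,0,0]],[1,[-0.3,0,1],[0,0,0]],[1,[-0.3,0,1],[0,0,0]],[1,[-0.3,0,1],[0,0,0]],[1,[-0.3,0,1],[0,0,0]],[1,[-0.3,0,1],[0,0,0]],[1,[0,0,0],[0,0,0]],[1,[0,0,0],[0,0,0]]]'; python3 f.py
```

```text
t: 23.18
tcp_pos: [580.8, -221.3, 93.0]
tcp_rot: [0.012, 0.987, -0.092, 0.13]
wrist_force: [-0.0, 0.0, -3.5]
gripper_width: 8.9
grasp_force: 108.0
23.48 bail [ 4.100e+00 -1.000e-01 -1.161e+02] F [-0.61  0.07 -2.89  0.09  0.56  0.01] [[288.2, 146.0, 33], [292.3, 157.3, 24]]
```

```bash
python3 -m inch '[[1,[-0.25,0,1],[0,0,0]],[1,[-0.25,0,1],[0,0,0]],[1,[-0.25,0,1],[0,0,0]],[1,[0,0,0],[0,0,0]]]'; python3 f.py
```

```text
t: 23.98
tcp_pos: [580.8, -221.3, 89.8]
tcp_rot: [0.012, 0.987, -0.092, 0.13]
wrist_force: [-0.3, 0.1, -3.4]
gripper_width: 8.6
grasp_force: 108.0
24.27 bail [ 4.200e+00 -1.000e-01 -1.192e+02] F [-0.51 -0.06 -2.85  0.11  0.54  0.01] [[287.9, 145.4, 28], [292.7, 157.1, 26]]
```

```bash
python3 -m inch '[[1,[-0.13,0,0.5],[0,0,0]],[1,[-0.13,0,0.5],[0,0,0]],[1,[-0.13,0,0.5],[0,0,0]],[1,[0,0,0],[0,0,0]]]'; python3 f.py
```

```text
t: 24.78
tcp_pos: [580.8, -221.4, 88.3]
tcp_rot: [0.012, 0.987, -0.092, 0.13]
wrist_force: [-0.0, -0.2, -2.5]
gripper_width: 9.0
grasp_force: 108.0
25.07 bail [ 4.200e+00 -1.000e-01 -1.208e+02] F [ 0.31  0.28 -2.96  0.11  0.53  0.02] [[287.7, 146.4, 31], [292.7, 157.2, 25]]
```

```bash
python3 -m inch '[[1,[-0.13,0,0.5],[0,0,0]],[1,[-0.13,0,0.5],[0,0,0]],[1,[-0.13,0,0.5],[0,0,0]],[1,[0,0,0],[0,0,0]]]'; python3 f.py
```

```text
t: 25.58
tcp_pos: [580.9, -221.4, 86.7]
tcp_rot: [0.012, 0.987, -0.092, 0.13]
wrist_force: [-0.3, -0.1, -3.1]
gripper_width: 9.0
grasp_force: 108.0
25.88 bail [ 4.200e+00 -1.000e-01 -1.223e+02] F [-0.13 -0.03 -2.9   0.11  0.53 -0.02] [[287.8, 147.1, 34], [292.9, 157.0, 24]]
```

```bash
sed -i 's/range(6)/range(3)/' f.py; python3 -m inch '[[1,[-0.13,0,0.5],[0,0,0]],[1,[-0.13,0,0.5],[0,0,0]],[1,[-0.13,0,0.5],[0,0,0]],[1,[0,0,0],[0,0,0]]]'|grep force; python3 f.py
```

```text
wrist_force: [-0.8, -0.9, -2.0]
grasp_force: 107.9
26.52 bail [ 4.300e+00 -1.000e-01 -1.238e+02] F [-0.06 -0.33 -2.1   0.07  0.47 -0.01] [[287.7, 146.9, 32], [292.8, 157.0, 23]]
```

```bash
python3 -m inch '[[1,[-0.13,0,0.5],[0,0,0]],[1,[-0.13,0,0.5],[0,0,0]],[1,[-0.13,0,0.5],[0,0,0]],[1,[0,0,0],[0,0,0]]]'|grep force; python3 f.py
```

```text
wrist_force: [-0.2, -1.5, 0.7]
grasp_force: 108.0
27.18 bail [ 4.300e+00 -1.000e-01 -1.253e+02] F [-0.94  0.66 -0.05  0.03  0.19  0.02] [[287.8, 147.1, 34], [293.0, 157.1, 23]]
```

Run:
```python
from h import *
I=snapshot('side');T=snapshot('top');O=((3,150,120),(16,255,255))
print([b[0].tolist()+b[1] for b in blobs(T,*O,(355,150,395,195),4)[0]],[b[0].tolist()+b[1] for b in blobs(I,*O,(284,136,310,190),4)[0]])
Rz=R.from_euler('z',SY)
for th in(-.03,.035):
    r=lambda x,z:SO+Rz.apply([x*np.cos(th)-z*np.sin(th),0,z*np.cos(th)+x*np.sin(th)])
    for n,x,z in(('tip',-15,-99),('shank',15,-80),('bowl',0,-132)):print(th,n,proj('side',r(x,z)).round(1),proj('top',r(x,z)).round(1))
cv2.imwrite('pics/s6.png',np.hstack([cv2.resize(I[120:180,270:320,::-1],None,fx=8,fy=8,interpolation=2),cv2.resize(T[140:200,355:405,::-1],None,fx=8,fy=8,interpolation=2)]))
```

```text
[[385.5, 156.0, 384, 156, 4, 1, 4], [376.6, 162.0, 375, 160, 4, 4, 7], [375.2, 170.2, 374, 167, 5, 7, 20]] [[287.8, 147.1, 287, 140, 3, 16, 34], [292.9, 157.3, 289, 153, 7, 8, 22]]
-0.03 tip [295.7 152.3] [376.9 172.6]
-0.03 shank [288.8 143.2] [381.2 159.8]
-0.03 bowl [292.3 158.6] [374.8 169. ]
0.035 tip [294.2 151.6] [377.3 170.2]
0.035 shank [287.6 142.2] [381.7 157.7]
0.035 bowl [290.4 157.4] [375.5 165.8]
```

View pics/s6.png

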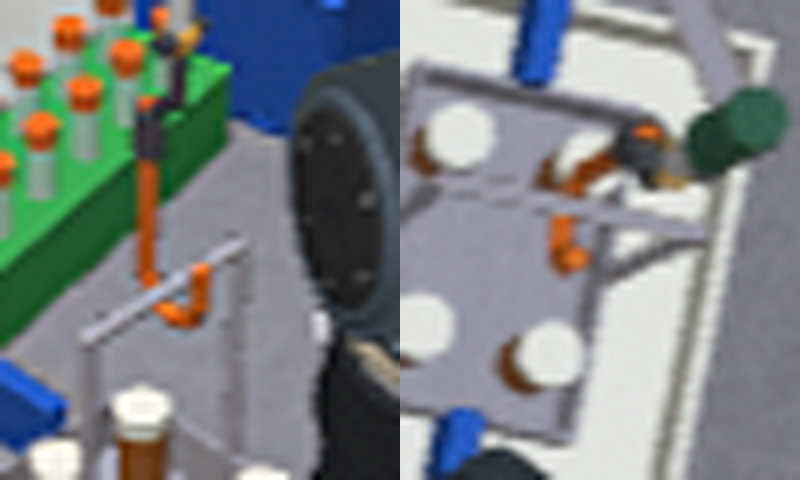

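```bash
python3 -m inch '[[1,[-0.13,0,0.5],[0,0,0]],[1,[-0.13,0,0.5],[0,0,0]],[1,[0,0,0],[0,0,0]]]'|grep force; python3 f.py
```

```text
wrist_force: [-1.0, 0.3, 2.1]
grasp_force: 108.2
27.8 bail [ 4.300e+00 -1.000e-01 -1.263e+02] F [ 0.03  0.1   1.16 -0.   -0.08 -0.01] [[287.9, 146.5, 30], [293.2, 157.1, 22]]
```

```bash
python3 -m inch '[[1,[-0.13,0,0.5],[0,0,0]],[1,[-0.13,0,0.5],[0,0,0]],[1,[0,0,0],[0,0,0]]]'|grep force; python3 f.py
```

```text
wrist_force: [-1.6, 0.6, 3.2]
grasp_force: 108.4
28.32 bail [   4.3   -0.2 -127.3] F [-0.61  0.29  3.37 -0.05 -0.25  0.02] [[288.0, 146.6, 31], [293.4, 157.1, 24]]
```

```bash
python3 -m inch '[[1,[-0.13,0,0.5],[0,0,0]],[1,[-0.13,0,0.5],[0,0,0]],[1,[-0.1,0,0.4],[0,0,0]],[1,[0,0,0],[0,0,0]],[1,[0,0,0],[0,0,0]],[1,[0,0,0],[0,0,0]],[1,[0,0,0],[0,0,0]],[1,[0,0,0],[0,0,0]],[1,[0,0,0],[0,0,0]],[1,[0,0,0],[0,0,0]]]'|grep force; python3 f.py; python3 f.py
```

```text
wrist_force: [-1.1, 0.3, 5.4]
grasp_force: 108.7
29.73 bail [   4.5   -0.2 -128.6] F [-0.32  0.43  5.06 -0.1  -0.56  0.01] [[288.3, 147.7, 38], [293.5, 157.6, 20]]
29.88 bail [   4.5   -0.2 -128.6] F [-0.42 -0.03  5.23 -0.09 -0.55  0.01] [[288.3, 147.8, 37], [293.5, 157.6, 20]]
```

```bash
python3 -m inch '[[1,[-0.1,0,0.4],[0,0,0]],[1,[0,0,0],[0,0,0]],[1,[0,0,0],[0,0,0]],[1,[0,0,0],[0,0,0]],[1,[0,0,0],[0,0,0]],[1,[0,0,0],[0,0,0]],[1,[0,0,0],[0,0,0]],[1,[0,0,0],[0,0,0]],[1,[0,0,0],[0,0,0]]]'|grep force; python3 f.py
python3 -m inch '[[1,[0.13,0,-0.5],[0,0,0]],[1,[0.13,0,-0.5],[0,0,0]],[1,[0.13,0,-0.5],[0,0,0]],[1,[0.13,0,-0.5],[0,0,0]],[1,[0.13,0,-0.5],[0,0,0]],[1,[0.1,0,-0.3],[0,0,0]],[1,[0,0,0],[0,0,0]],[1,[0,0,0],[0,0,0]]]'|grep force; python3 f.py;python3 f.py
```

```text
wrist_force: [-0.2, 0.5, 4.9]
grasp_force: 108.7
31.15 bail [ 4.500e+00 -1.000e-01 -1.289e+02] F [-0.44  0.3   5.84 -0.15 -0.67  0.01] [[288.2, 147.7, 39], [293.5, 157.6, 19]]
wrist_force: [0.3, -0.4, 2.0]
grasp_force: 108.7
32.3 bail [ 4.200e+00 -1.000e-01 -1.265e+02] F [-0.22 -0.05  2.   -0.04 -0.12  0.01] [[287.9, 146.5, 30], [293.2, 157.1, 22]]
32.45 bail [ 4.300e+00 -1.000e-01 -1.264e+02] F [-0.6  -0.02  1.48 -0.05 -0.14 -0.02] [[287.9, 146.5, 30], [293.3, 157.3, 23]]
```

```bash
python3 -m inch '[[1,[-0.7,0,-0.29],[0,0,0]],[1,[-0.7,0,-0.29],[0,0,0]],[1,[-0.7,0,-0.29],[0,0,0]],[1,[-0.7,0,-0.29],[0,0,0]],[1,[-0.7,0,-0.29],[0,0,0]],[1,[-0.7,0,-0.29],[0,0,0]],[1,[-0.7,0,-0.29],[0,0,0]],[1,[-0.7,0,-0.29],[0,0,0]],[1,[0,0,0],[0,0,0]],[1,[0,0,0],[0,0,0]]]'|grep force; python3 f.py;python3 f.py
```

```text
wrist_force: [-0.8, 0.2, 1.5]
grasp_force: 108.5
33.85 bail [-1.700e+00 -1.000e-01 -1.257e+02] F [-0.23  0.33  0.96  0.03  0.09 -0.  ] [[289.0, 147.4, 29], [294.3, 158.2, 25]]
34.0 bail [-1.700e+00 -1.000e-01 -1.257e+02] F [-0.17  0.07  0.34  0.02  0.12  0.  ] [[289.0, 147.4, 29], [294.2, 158.3, 24]]
```

```bash
python3 -m inch '[[1,[0,0,0],[0,0,0]],[1,[0,0,0],[0,0,0]],[0.8,[0,0,0],[0,0,0]],[0.6,[0,0,0],[0,0,0]],[0.4,[0,0,0],[0,0,0]],[0.2,[0,0,0],[0,0,0]],[0.2,[0,0,0],[0,0,0]],[0.2,[0,0,0],[0,0,0]]]' 20
python3 - <<'E'
from h import *
O=((3,150,120),(16,255,255));B=((105,120,60),(125,255,255))
for i in range(4):
    I=snapshot('side');T=snapshot('top')
    print([b[0].tolist()+[b[1][4]] for b in blobs(I,*O,(284,136,310,190),5)[0]],[b[0].tolist()+[b[1][4]] for b in blobs(T,*B,(340,110,420,240),10)[0]])
cv2.imwrite('pics/s7.png',np.hstack([cv2.resize(I[100:220,250:350,::-1],None,fx=4,fy=4),cv2.resize(T[120:240,320:420,::-1],None,fx=4,fy=4)]))
E
```

```text
t: 35.0
tcp_pos: [575.0, -220.3, 83.4]
tcp_rot: [0.012, 0.987, -0.092, 0.13]
wrist_force: [0.2, -0.3, 0.2]
gripper_width: 68.4
grasp_force: 0.0
[[289.4, 148.2, 37], [295.1, 158.0, 20]] [[372.6, 142.8, 100], [360.6, 197.5, 50]]
[[289.3, 147.7, 38], [294.9, 157.9, 22]] [[372.6, 142.6, 102], [360.6, 197.3, 50]]
[[289.3, 147.7, 38], [295.0, 158.0, 23]] [[372.6, 142.7, 101], [360.8, 197.4, 48]]
[[289.4, 148.4, 38], [295.1, 158.0, 22]] [[372.4, 143.3, 101], [360.9, 197.6, 45]]
```

View pics/s7.png

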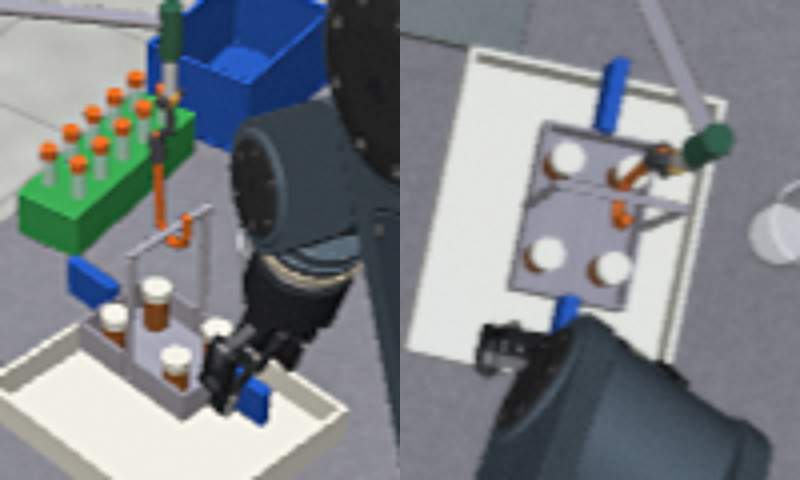

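Released: the carrier hangs in the hook (bar in the bowl near side crop (180,230)) and is almost motionless. Next I back away along the tool axis.

```bash
python3 -m inch '[[0.2,[0,0,-4],[0,0,0]],[0.2,[0,0,-10],[0,0,0]],[0.2,[0,0,-15],[0,0,0]],[0.2,[0,0,-15],[0,0,0]],[0.2,[-6,0,-15],[0,0,0]],[0.2,[-20,0,-10],[0,0,0]],[0.2,[-30,0,0],[0,0,0]],[0.2,[-30,0,0],[0,0,0]],[0.2,[-20,0,0],[0,0,0]],[0.2,[-10,0,0],[0,0,0]],[0.2,[0,0,0],[0,0,0]],[0.2,[0,0,0],[0,0,0]],[0.2,[0,0,0],[0,0,0]],[0.2,[0,0,0],[0,0,0]],[0.2,[0,0,0],[0,0,0]],[0.2,[0,0,0],[0,0,0]]]'
python3 - <<'E'
from h import *
O=((3,150,120),(16,255,255));B=((105,120,60),(125,255,255))
for i in range(6):
    I=snapshot('side');T=snapshot('top')
    print(np.round(get_obs()['t'],2),[b[0].round(1).tolist()+[b[1][4]] for b in blobs(I,*O,(284,136,310,190),5)[0]],[b[0].tolist()+[b[1][4]] for b in blobs(T,*B,(340,110,420,240),10)[0]])
S=[tri(blobs(I,*B,(255,150,285,190))[0][0][0],blobs(T,*B,(360,110,390,160))[0][0][0])];print(S)
p=[blobs(I,*B,(295,170,330,230))[0],blobs(T,*B,(345,180,385,220))[0]];print(p);print(tri(p[0][0][0],p[1][0][0]))
E
```

```text
t: 37.4
tcp_pos: [447.4, -196.2, 120.0]
tcp_rot: [0.012, 0.987, -0.092, 0.13]
wrist_force: [-0.5, 0.8, 0.4]
gripper_width: 68.1
grasp_force: 0.0
37.5 [[289.4, 148.1, 38], [295.3, 158.3, 23]] [[372.1, 143.9, 101], [359.8, 203.1, 100]]
37.6 [[289.4, 148.3, 37], [295.3, 158.3, 23]] [[372.2, 143.8, 100], [359.9, 202.9, 100]]
37.7 [[289.4, 148.5, 35], [295.2, 158.1, 22]] [[372.2, 143.7, 99], [359.9, 202.5, 98]]
37.8 [[289.4, 148.4, 38], [295.2, 158.0, 23]] [[372.4, 143.1, 100], [359.9, 202.4, 97]]
37.9 [[289.3, 147.7, 38], [295.0, 158.0, 23]] [[372.4, 142.8, 101], [360.0, 202.1, 101]]
38.0 [[289.2, 147.7, 39], [295.0, 158.0, 23]] [[372.4, 142.8, 100], [360.0, 202.0, 99]]
[(array([ 751.82073954, -253.39498532,  103.2581975 ]), np.float64(1.881982637969267))]
[[(array([309.9, 197.1]), [303, 189, 14, 17, 143])], [(array([360., 202.]), [356, 193, 9, 19, 99])]]
(array([ 578.7640879 , -222.62516466,   96.87022678]), np.float64(0.6848048029979484))
```

```bash
python3 -m inch '[[0.2,[0,0,0],[0,0,0]],[0.2,[0,0,0],[0,0,0]],[0.2,[0,0,0],[0,0,0]],[0.2,[0,0,0],[0,0,0]],[0.2,[0,0,0],[0,0,0]],[0.2,[0,0,0],[0,0,0]],[0.2,[0,0,0],[0,0,0]],[0.2,[0,0,0],[0,0,0]],[0.2,[0,0,0],[0,0,0]],[0.2,[0,0,0],[0,0,0]],[0.2,[0,0,0],[0,0,0]],[0.2,[0,0,0],[0,0,0]],[0.2,[0,0,0],[0,0,0]],[0.2,[0,0,0],[0,0,0]],[0.2,[0,0,0],[0,0,0]],[0.2,[0,0,0],[0,0,0]]]' >/dev/null
python3 - <<'E'
from h import *
B=((105,120,60),(125,255,255))
for i in range(6):
    T=snapshot('top');print([b[0].tolist() for b in blobs(T,*B,(340,110,420,240),10)[0]])
print(get_obs()['t'],finish_job())
E
```

```text
[[372.2, 143.6], [359.9, 202.5]]
[[372.2, 143.7], [359.9, 202.7]]
[[372.2, 143.8], [359.9, 202.9]]
[[372.2, 143.8], [359.9, 202.9]]
[[372.1, 143.9], [359.8, 203.1]]
[[372.1, 144.0], [359.8, 203.1]]
the job is handed in; nothing more can be done
40.3 None
```

I handed the job in at 40.3 s: the carrier hangs in the hook over the drip tray, nearly still (tilt about 0.04 rad), after the hook was stilled and a tug of about 6 N was held for a second; `finish_job` returned no verdict.

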